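# Lay the breakfast place with a boiled egg

### The arm

A 7-joint arm with a two-finger parallel gripper is mounted at the origin on the work surface. World frame = base frame: x ahead of the robot, y to its left, z up, the work surface at z = 0. Lengths are in m, angles in rad, forces in N, time in s.
With the tool pointing down it reaches from about 0.425 to 0.925 m from the base axis. Payload 6.8 kg.
Tool frame: the origin (TCP) lies on the centre line of the jaws, within the pads' length; the fingertips stand 14 mm ahead of it and the grasp point (between the pads) lies 5 mm behind it (r.tips_ahead is the distance from the TCP to the fingertips, in m); z points along the fingers, y is the line along which they close (so a half turn about z gives the same grasp; the last joint's range is limited). The gripper opens to 85 mm and grips with 20 to 120 N. Pads are 22 mm wide; open, the fingers measure 114 mm over their backs; the gripper's body (76 mm by 85 mm) begins 54 mm behind the grasp point. The pads swing forward as they close: fully open they stand 13 mm farther back than shut.
Start: joints at [-1.44, 0.477, 0.022, 1.555, -0.011, 1.109, -0.083], TCP at [0.16, 0.656, 0.245] pointing down, gripper open.
Joint ranges: [-2.96, 2.96], [-0.34, 2.1], [-1.41, 1.46], [0.24, 2.44], [-1.37, 4.51], [0.17, 1.92], [-2.96, 2.96]. Speed limits (rad/s): [2.39, 2.39, 3.14, 3.14, 3.14, 3.14, 3.14].

### API

Orientations are given as a rotation vector (axis times angle).
In Python, from bench import r, eyes gives the robot as it stands.
- The arm moves only by the tool step_arm, never from a script. Its argument "rows" is a list of rows, each a list of 6 numbers: the shift along the world's x, y, z in units of 60 cm (1.0 is 60 cm), then the turn, a rotation vector about the world's x, y, z in units of pi rad (1.0 is pi rad). In form: [[x, y, z, rx, ry, rz], ...]. A call has 1 to 5 rows; each row is the pose to reach, as a shift and turn from the pose commanded when the call began, turning the shorter way round; what a row does not reach only later rows make up. A row lasts 1/12 s, in which the tool goes at most 41.7 mm and 7.16 degrees, less where a joint would pass 70% of its speed; a pose out of reach is approached as far as the arm can. A call with a number of a shift or a turn outside -1 to 1 is refused whole. A call with a gripper value outside its range is refused whole. "jaw" is the closure, from 0 (fully open) to 1 (shut), set as the call begins (left out, the last holds). The fingers move at their own pace and stop on an object; "squeeze" is the grip in N (left out, the last holds). Time passes only in rows, so rows that repeat a pose let the fingers close. It gives the time, the measured TCP pose, the force, the opening and the grip force at its end, in the units of the state.
- r.get_obs(): the state, without advancing time (a new reading comes with each control period).
- eyes.grab_frame(name): name is "side" or "top"; returns the picture (400x640x3 uint8, red, green, blue); there is no depth.
- eyes.camera_info(name): a dict with "mtx" (3x3 intrinsics, pixels), "extrinsics" (4x4, takes a point from camera to world coordinates). Camera axes: x right, y down, z forward; pixel columns grow to the right and rows downward; lengths in m; the calibration is good to about 2 mm. A picture is of the moment at which its call begins. camera_info takes no time and is no camera call.
- r.hand_in(): hands the job in; it is judged then, once.
The state is a dict: "clock": time; "joints": joint angles; "qvel": joint speeds; "tau": joint torques, N m; "tcp_pos": TCP position; "orientation": TCP orientation; "contact_force": force on the tool from outside, world axes, zero at the start; "moment": the same for the moment, N m; "grip_width": finger opening in m; "gripper_force": force on a finger pad.
Only numpy, scipy, OpenCV 4.12 (cv2) and the standard library are available. Lean on these libraries where they do the work, as an engineer would, in place of code of your own. Each camera call takes 0.05 s, during which the arm holds its last target. There are 200 camera calls.

### The job

Lay the breakfast place round the rectangular plate with the toast, seen from the robot's side: stand the egg cup behind the middle of the plate's far long edge with a gap of 2 cm to the plate, the squat salt shaker to the left and the taller pepper mill to the right of the egg cup, in line with it along the plate's edge and each 3 cm clear of it, and lay the knife to the right of the plate, parallel to its short side, level with its middle, blade tip away from the robot, 2 cm clear of the plate. Only when all four lie in place, as the last thing, take the egg from its tray and stand it upright in the egg cup. Do not knock or shift the drinking cup.

Things in the scene. Friction and masses are not known exactly. Their poses are not given: they have to be found in the camera images.
- plate: Rectangular cream plate with a brown rim and a slice of toast on it, fixed to the table, 140 mm (x) by 200 mm (y), rim 15 mm high, toast top 23 mm high. Origin: centre of its underside, on the table. Its x axis points to its far long edge, away from the robot, its y axis to its left short edge; it is turned by up to 0.35 rad.
- egg_cup: White ceramic egg cup, loose, empty, upright, 90 g, 52 mm high. Origin: centre of its underside. Foot 40 mm across, waist 22 mm at 13 mm height, bowl from 32 mm height up to the rim, 40 mm across at its lower end and 46 mm (the widest) at the rim. The round opening is 36 mm wide and 17 mm deep. Its turn about z means nothing.
- salt: Squat steel salt shaker with a domed top, loose, upright, about 120 g, 66 mm high, round, 40 mm across (38 mm between 6 and 44 mm height). Origin: centre of its underside. Its turn means nothing.
- pepper: Taller turned wooden pepper mill with a small knob on top, loose, upright, about 140 g, 95 mm high, round, foot 44 mm across, waist 35 mm between 22 and 42 mm height, straight head 44 mm across between 50 and 74 mm height (the place to grip), knob 20 mm. Origin: centre of its underside. Its turn means nothing.
- knife: Steel butter knife lying flat, loose, about 70 g, 175 mm long. Origin: on the table under its middle line, x axis along the knife to the blade tip: handle from x = -85 to -5 mm, 16 mm wide, 10 mm high; blade from -5 to +90 mm, 18 mm wide, between 2.5 and 7.5 mm high. Centre of mass: x about -10 mm. At the start the blade points away from the robot to within 0.6 rad.
- knife_tip (a point): The blade's tip, on the knife's middle line, 90 mm from the knife's origin along its x.
- egg: Brown boiled egg, rigid, loose, 60 g, 56 mm high, 44 mm across at its widest, which is 25 mm above the origin. Stands upright, blunt end down, in one cell of the egg tray. Origin: its lowest point; z axis to the pointed top. Standing in the tray or in the egg cup its lowest point is 10 to 11 mm below the rim that holds it (rim 52 mm above the table in the egg cup, so origin about 42 mm up).
- egg_tray: Square cardboard tray with four egg cells, fixed, 100 mm by 100 mm; cell rims 36 mm above the table, 46 mm across outside and 36 mm inside, cell centres at x, y = +-25 mm. Origin: centre of its underside. Three cells are empty, the one at (+25, +25) mm holds the egg.
- cup: White handleless drinking cup, loose, 68 mm across at the rim, 80 mm high, not to be disturbed. Origin: centre of its underside.

How it is judged:
By the outcome, as a careful person would: the job done as asked, in the order asked, and still so for the second after the job is handed in, with the robot touching nothing.
It also fails if it takes over 128 s, if anything falls off the work surface, if the arm or the gripper's body presses on something with over 40 N, if the wrist force passes 120 N, or if a joint passes its speed limit or range.

## Working session

There is one attempt and no reset: what is moved stays moved. The work goes in short steps, Python scripts to look and compute and a tool call to move; the robot and the scene stay as the last step left them, time stands still between calls to the robot, and variables do not carry over. Pictures are saved under pics/ and viewed, at most 14 in all, crops included, and the job is handed in when it is done.

Besides the shell and the picture viewer there is one more tool, called after ">>>" as name(argument=value, ...), one argument or row to a line, values as JSON. step_arm: Moves the arm, as the interface text tells. Shifts and turns lie within -1 to 1; 1 stands for 60 cm of shift or pi rad of turn. Its arguments: {"type":"object","properties":{"rows":{"type":"array"},"jaw":{"type":"number"},"squeeze":{"type":"number"}},"required":["rows"]}

```bash
ls; mkdir -p pics; python3 - <<'E'
from bench import r, eyes
import cv2,numpy as np
for n in("side","top"):
    cv2.imwrite(f"pics/{n}0.png",eyes.grab_frame(n)[:,:,::-1]); c=eyes.camera_info(n); print(n,np.round(c["mtx"],1).tolist(),np.round(c["extrinsics"],3).tolist())
o=r.get_obs();print(o)
E
```

```text
pics
side [[439.8, 0.0, 325.1], [0.0, 439.8, 202.3], [0.0, 0.0, 1.0]] [[0.969, -0.184, 0.167, 0.263], [-0.248, -0.758, 0.604, -0.798], [0.016, -0.626, -0.779, 1.075], [0.0, 0.0, 0.0, 1.0]]
top [[381.5, 0.0, 315.8], [0.0, 381.5, 204.3], [0.0, 0.0, 1.0]] [[0.004, -0.99, 0.139, 0.367], [-1.0, -0.006, -0.014, 0.007], [0.015, -0.139, -0.99, 1.036], [0.0, 0.0, 0.0, 1.0]]
{'clock': 0.1, 'joints': array([-1.44010091,  0.47773121,  0.02232342,  1.55634255, -0.01153199,
        1.10931905, -0.08309715]), 'qvel': array([-4.13187431e-04, -3.67709525e-04,  2.01645939e-03, -2.89118197e-03,
        4.49907767e-04, -1.14162777e-03, -2.40624347e-05]), 'tau': array([ 4.12215624e-03, -5.97758889e+01,  1.61352552e+00, -2.81956905e+01,
        1.28442844e-02,  4.98363035e-03,  1.77534542e-06]), 'tcp_pos': array([0.15952672, 0.65534838, 0.24441754]), 'orientation': array([-3.74154325e-01, -3.11911601e+00,  2.62165091e-03]), 'contact_force': array([-0.07355477, -0.25955312, -0.44210016]), 'moment': array([ 0.02123605, -0.0429623 , -0.04495992]), 'gripper_force': 0.0, 'grip_width': 0.08532099312665362}
```

View pics/side0.png

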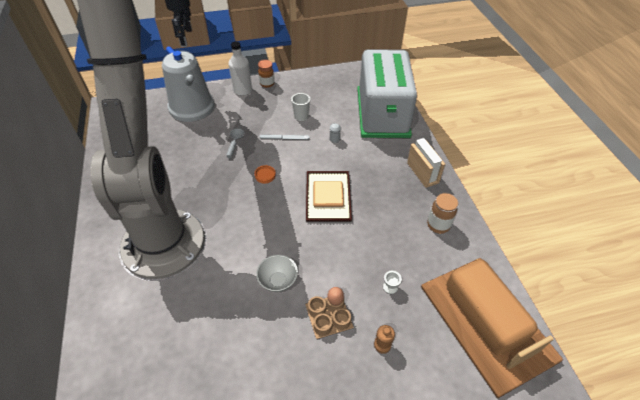

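View pics/top0.png

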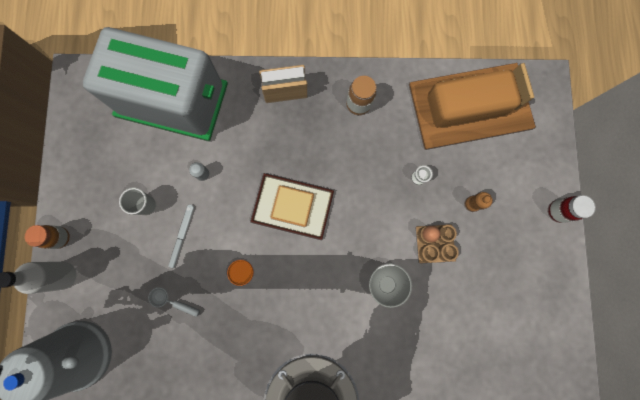

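Side view: plate near (328,196), salt (335,132), egg cup (392,283), pepper (385,338), egg (336,297), knife (260–308,137) with the drinking cup at (301,107). Top view: plate (293,206), salt (198,171), egg cup (422,175), pepper (480,202), egg (432,234), knife (172,265)–(191,207), drinking cup (133,201). Next are enlarged crops.

```bash
cat > h.py <<'E'
import numpy as np,cv2
from bench import r,eyes
C={n:eyes.camera_info(n) for n in("side","top")}
def ray(n,p):
    K,T=C[n]["mtx"],C[n]["extrinsics"]; d=T[:3,:3]@np.linalg.solve(K,[p[0],p[1],1]); return T[:3,3],d
def plane(n,p,z):
    o,d=ray(n,p); return (o+d*(z-o[2])/d[2])
def proj(n,X):
    K,T=C[n]["mtx"],C[n]["extrinsics"]; q=K@(T[:3,:3].T@(np.asarray(X)-T[:3,3])); return q[:2]/q[2]
def cross(ps,pt):
    A=[];b=[]
    for n,p in(("side",ps),("top",pt)):
        o,d=ray(n,p); d=d/np.linalg.norm(d); M=np.eye(3)-np.outer(d,d); A.append(M); b.append(M@o)
    return np.linalg.lstsq(np.vstack(A),np.hstack(b),rcond=None)[0]
def mosaic(ims,cells,f):
    T=[cv2.resize(ims[n][y-h:y+h,x-h:x+h],(200,200),interpolation=cv2.INTER_NEAREST) for n,x,y,h in cells]
    cv2.imwrite(f,np.vstack([np.hstack(T[i:i+4]) for i in range(0,len(T),4)]))
E
python3 - <<'E'
from h import *
I={n:cv2.imread(f"pics/{n}0.png") for n in C}
mosaic(I,[("top",198,171,20),("side",335,132,20),("top",422,175,20),("side",392,283,20),
("top",480,202,20),("side",385,338,20),("top",438,244,25),("side",330,310,25),
("top",181,236,40),("side",285,137,40),("top",293,206,50),("side",328,196,40)],"pics/m0.png")
E
```

```text
(no output)
```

View pics/m0.png

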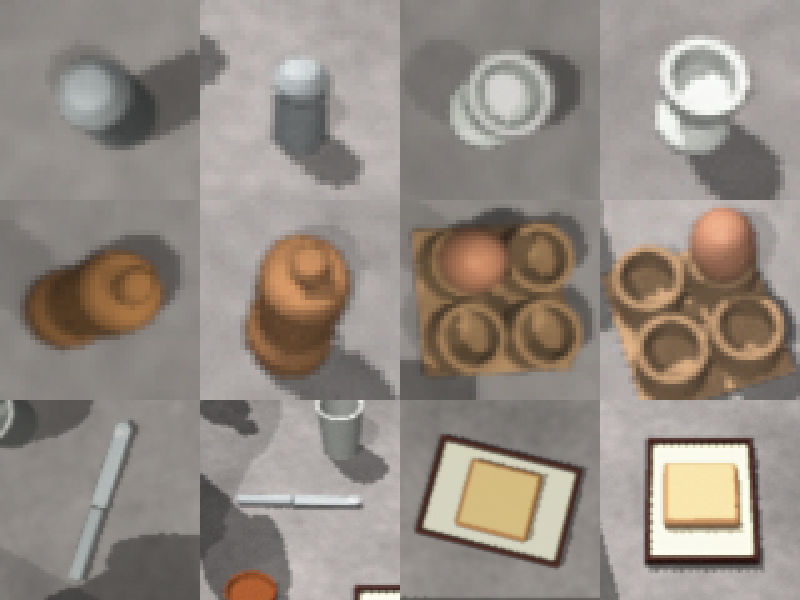

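Crops: the salt's dome is at top (196,168.5) and side (334.6,≈127). The egg cup rim centre is at top (423.6,173.3) and side (392.3,278). The pepper, egg, knife and plate outlines are clear enough for masks.

```bash
cat > m.py <<'E'
from h import *
def loc(f,sub):  # f dict of images, BGR
    pass
I={n:cv2.imread(f"pics/{n}0.png") for n in C}
R=lambda a:np.round(np.asarray(a)*1000,1).tolist()
def comp(n,mask,x,y,h):
    m=np.zeros_like(mask); m[y-h:y+h,x-h:x+h]=mask[y-h:y+h,x-h:x+h]
    k,l,s,c=cv2.connectedComponentsWithStats(m,connectivity=8); i=1+np.argmax(s[1:,4]); return (l==i).astype(np.uint8)
pl={}
for n,x,y,h in(("top",293,206,48),("side",328,196,38)):
    im=I[n].astype(int); hsv=cv2.cvtColor(I[n],cv2.COLOR_BGR2HSV)
    m=((im.max(2)<75)|(hsv[...,1]>50)|(im.min(2)>185)).astype(np.uint8)
    m=comp(n,m,x,y,h); ct=max(cv2.findContours(m,cv2.RETR_EXTERNAL,cv2.CHAIN_APPROX_NONE)[0],key=cv2.contourArea)
    for z in(0.015,0.0):
        P=np.array([plane(n,p,z)[:2]*1000 for p in cv2.convexHull(ct)[:,0].astype(float)],np.float32)
        print(n,z,cv2.minAreaRect(P))
# knife
for n,x,y,h in(("top",181,236,36),("side",285,137,30)):
    b,g,rr=[I[n][...,i].astype(int) for i in range(3)]
    m=((b>rr+2)&(b>118)).astype(np.uint8) if 1 else 0
    m=comp(n,m,x,y,h); ys,xs=np.nonzero(m)
    P=np.array([plane(n,p,.008)[:2]*1000 for p in zip(xs.astype(float),ys.astype(float))],np.float32)
    print("knife",n,m.sum(),cv2.minAreaRect(P),P.mean(0),P[P[:,0].argmin()],P[P[:,0].argmax()])
for nm,cs in(("pepper",(("top",480,202,18),("side",385,338,18))),("egg",(("top",431,233,12),("side",336,296,12))),("tray",(("top",438,244,25),("side",330,310,27)))):
    for n,x,y,h in cs:
        hsv=cv2.cvtColor(I[n],cv2.COLOR_BGR2HSV); m=(hsv[...,1]>65).astype(np.uint8)
        if nm=="egg": m=((hsv[...,1]>65)&((hsv[...,0]<9)|(hsv[...,0]>170))).astype(np.uint8)
        m=comp(n,m,x,y,h); ct=max(cv2.findContours(m,cv2.RETR_EXTERNAL,cv2.CHAIN_APPROX_NONE)[0],key=cv2.contourArea)
        print(nm,n,m.sum(),cv2.minAreaRect(ct),cv2.boundingRect(ct))
print("eggcup",R(plane("top",(423.6,173.3),.052)),R(plane("side",(392.3,277.9),.052)),R(cross((392.3,277.9),(423.6,173.3))))
print("salt",R(plane("top",(195.9,168.5),.05)),[R(plane("side",(334.6,v),z)) for v,z in((127.5,.05),)])
E
python3 m.py
```

```text
top 0.015 ((507.03009033203125, 54.874107360839844), (199.08717346191406, 139.8944854736328), 76.3717041015625)
top 0.0 ((509.0865173339844, 55.583824157714844), (202.01219177246094, 141.9498291015625), 76.3717041015625)
side 0.015 ((506.7056884765625, 50.073760986328125), (203.6063232421875, 139.5466766357422), 76.47837829589844)
side 0.0 ((510.154296875, 62.07463073730469), (206.48849487304688, 141.52203369140625), 76.47837829589844)
knife top 329 ((425.00732421875, 352.5841979980469), (16.07239532470703, 171.66761779785156), 75.08745574951172) [425.93777 352.35965] [341.7996  373.67868] [507.6208  329.25842]
knife side 164 ((424.37408447265625, 351.7126159667969), (15.458852767944336, 169.767333984375), 76.61036682128906) [424.86066 351.79944] [341.95184 368.64944] [507.46634 334.5601 ]
pepper top 396 ((478.1500549316406, 201.45001220703125), (16.76007080078125, 27.828041076660156), 71.56504821777344) (465, 192, 28, 20)
pepper side 446 ((383.5500183105469, 338.85003662109375), (18.024980545043945, 28.46049690246582), 18.43494987487793) (374, 325, 21, 29)Traceback (most recent call last):
  File "m.py", line 28, in <module>
    m=comp(n,m,x,y,h); ct=max(cv2.findContours(m,cv2.RETR_EXTERNAL,cv2.CHAIN_APPROX_NONE)[0],key=cv2.contourArea)
  File "m.py", line 8, in comp
    k,l,s,c=cv2.connectedComponentsWithStats(m,connectivity=8); i=1+np.argmax(s[1:,4]); return (l==i).astype(np.uint8)
                                                                    ~~~~~~~~~^^^^^^^^^
    return _wrapfunc(a, 'argmax', axis=axis, out=out, **kwds)
    return bound(*args, **kwds)
ValueError: attempt to get argmax of an empty sequence
```

```bash
cat > m2.py <<'E'
from h import *
R=lambda a:np.round(np.asarray(a)*1000,1).tolist()
I={n:cv2.imread(f"pics/{n}0.png") for n in C}
print("pep head",R(cross((385.3,331.9),(483.7,200.1))),"knob",R(cross((386.9,328.8),(485.5,198.9))))
print(" at z74 top",R(plane("top",(483.7,200.1),.07)),R(plane("side",(385.3,331.9),.07)),"knob z93",R(plane("top",(485.5,198.9),.093)),R(plane("side",(386.9,328.8),.093)))
print("eggcup",R(plane("top",(423.6,173.3),.052)),R(plane("side",(392.3,277.9),.052)),R(cross((392.3,277.9),(423.6,173.3))))
print("salt",R(plane("top",(195.9,168.5),.05)),R(plane("side",(334.6,127.5),.05)),R(cross((334.6,127.5),(195.9,168.5))))
for n,x,y,h in(("top",431,233,14),("side",336,296,14)):
    c=I[n][y-h:y+h,x-h:x+h].astype(int); m=((c[...,2]-c[...,0]>25)&(c[...,1]-c[...,0]<0.45*(c[...,2]-c[...,0]))).astype(np.uint8)
    k,l,s,ce=cv2.connectedComponentsWithStats(m); i=1+np.argmax(s[1:,4]); bb=s[i]
    p=(x-h+bb[0]+(bb[2]-1)/2,y-h+bb[1]+(bb[3]-1)/2); print("egg",n,bb,p,R(plane(n,p,.054)))
# egg centre when in tray: 36-10.5+~28
K=np.array([422.6,352.8]); print("knife proj",proj("top",[*(K/1000),.01]))
E
python3 m2.py
```

```text
pep head [516.8, -437.8, 76.4] knob [518.6, -436.5, 90.0]
 at z74 top [516.7, -440.5, 70.0] [519.5, -435.6, 70.0] knob z93 [516.3, -434.6, 93.0] [519.8, -437.7, 93.0]
eggcup [590.2, -292.9, 52.0] [590.8, -294.0, 52.0] [590.8, -293.3, 50.7]
salt [598.9, 308.1, 50.0] [597.1, 310.6, 50.0] [597.1, 307.1, 53.3]
egg top [  5   7  19  16 237] (np.float64(431.0), np.float64(233.5)) [431.0, -305.9, 54.0]
egg side [  4   5  18  19 257] (np.float64(334.5), np.float64(296.0)) [429.3, -308.7, 54.0]
knife proj [180.32235992 236.38554028]
```

```bash
python3 - <<'E'
from h import *
R=lambda a:np.round(np.asarray(a)*1000).tolist()
for nm,s,t in(("knob",(174,54),(12,382)),("bottlecap",(235,46),(5,279)),("cup",(300,100),(133,200)),("whisk/spoon",(235,130),(160,297)),("toaster corner top",(412,58),(225,80)),("jar",(445,203),(363,88)),("bowl",(277,270),(390,285)),("tray far-left... egg",(335.5,295.5),(431,233.7))): print(nm,R(cross(s,t)))
E
```

```text
knob [114.0, 602.0, 222.0]
bottlecap [318.0, 664.0, 188.0]
cup [509.0, 456.0, 73.0]
whisk/spoon [264.0, 386.0, 42.0]
toaster corner top [723.0, 157.0, 387.0]
jar [803.0, -128.0, 103.0]
bowl [301.0, -197.0, 51.0]
tray far-left... egg [432.0, -307.0, 52.0]
```

>>> step_arm(
  rows=[
    [0.05,-0.04,0.04,0,0,0],
    [0.11,-0.08,0.06,0,0,0],
    [0.17,-0.12,0.06,0,0,0],
    [0.22,-0.17,0.06,0,0,0],
    [0.27,-0.21,0.06,0,0,0],
  ],
)

```text
clock: 0.52
tcp_pos: [0.3186, 0.5317, 0.2813]
orientation: [-0.374, -3.119, 0.0]
contact_force: [0.4, 0.3, 0.4]
grip_width: 0.0854
gripper_force: 0.0
```

>>> step_arm(
  rows=[
    [0.05,-0.04,-0.02,0,0,0],
    [0.1,-0.08,-0.04,0,0,0],
    [0.15,-0.12,-0.07,0,0,0],
    [0.2,-0.16,-0.1,0,0,0],
    [0.25,-0.2,-0.13,0,0,0],
  ],
)

```text
clock: 0.93
tcp_pos: [0.4669, 0.4131, 0.2034]
orientation: [-0.374, -3.119, 0.0]
contact_force: [0.8, 0.6, 0.1]
grip_width: 0.0853
gripper_force: 0.0
```

>>> step_arm(
  rows=[
    [0.05,-0.04,-0.03,0,0,0],
    [0.1,-0.08,-0.06,0,0,0],
    [0.15,-0.12,-0.09,0,0,0],
    [0.19,-0.15,-0.1,0,0,0],
    [0.211,-0.167,-0.11,0,0,0],
  ],
)

```text
clock: 1.35
tcp_pos: [0.5955, 0.309, 0.1365]
orientation: [0.383, 3.118, -0.006]
contact_force: [0.5, 0.0, 0.2]
grip_width: 0.0854
gripper_force: 0.0
```

>>> step_arm(
  rows=[
    [0,0,-0.01,0,0,0],
    [0,0,-0.02,0,0,0],
  ],
)

```text
clock: 1.52
tcp_pos: [0.5929, 0.3132, 0.1253]
orientation: [-0.378, -3.118, 0.001]
contact_force: [0.0, 0.3, -0.4]
grip_width: 0.0852
gripper_force: 0.0
```

```bash
python3 - <<'E'
from h import *
print(r.get_obs()["joints"].round(3),r.get_obs()["tcp_pos"])
I={n:eyes.grab_frame(n)[:,:,::-1] for n in C}
mosaic(I,[("top",205,168,50),("side",340,125,50)]*2,"pics/m1.png")
E
```

```text
[-0.681  0.594  0.145  1.672 -0.104  0.883  0.835] [0.59287576 0.31318816 0.12529741]
```

View pics/m1.png

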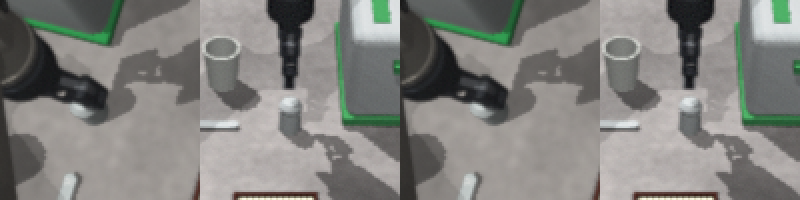

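The salt is directly below the gripper (side crop ≈ (335,133)) and the fingers are over it. I'm correcting by 5 mm and going down.

>>> step_arm(
  rows=[
    [0.0085,-0.008,-0.02,0,0,0],
    [0.0085,-0.008,-0.06,0,0,0],
    [0.0085,-0.008,-0.11,0,0,0],
    [0.0085,-0.008,-0.145,0,0,0],
    [0.0085,-0.008,-0.154,0,0,0],
  ],
)

```text
clock: 2.03
tcp_pos: [0.5944, 0.3094, 0.0298]
orientation: [-0.37, -3.115, 0.005]
contact_force: [-0.9, -0.8, 0.4]
grip_width: 0.0854
gripper_force: 0.0
```

>>> step_arm(
  rows=[
    [0,0,0,0,0,0],
    [0,0,0,0,0,0],
    [0,0,0,0,0,0],
    [0,0,0,0,0,0],
    [0,0,0,0,0,0],
  ],
  jaw=1,
  squeeze=30,
)

```text
clock: 2.45
tcp_pos: [0.5987, 0.3101, 0.0358]
orientation: [0.374, 3.117, 0.003]
contact_force: [-1.4, -0.8, 5.6]
grip_width: 0.0388
gripper_force: 29.9
```

>>> step_arm(
  rows=[
    [0,0,0,0,0,0],
    [0,0,0,0,0,0],
    [0,0,0,0,0,0],
  ],
)

```text
clock: 2.7
tcp_pos: [0.5987, 0.3101, 0.0358]
orientation: [0.374, 3.117, 0.003]
contact_force: [-1.3, -0.8, 7.4]
grip_width: 0.0383
gripper_force: 29.9
```

>>> step_arm(
  rows=[
    [0,0,0.03,0,0,0],
    [0,0,0.08,0,0,0],
    [0.01,-0.04,0.1,0,0,0],
    [0.02,-0.1,0.1,0,0,0],
    [0.03,-0.16,0.1,0,0,0],
  ],
)

```text
clock: 3.12
tcp_pos: [0.6164, 0.2147, 0.0958]
orientation: [0.369, 3.117, 0.004]
contact_force: [1.3, -1.3, -1.1]
grip_width: 0.0383
gripper_force: 30.6
```

>>> step_arm(
  rows=[
    [0.01,-0.06,0,0,0,0],
    [0.02,-0.12,0,0,0,0],
    [0.028,-0.17,0,0,0,0],
    [0.028,-0.19,0,0,0,0],
    [0.028,-0.1935,0,0,0,0],
  ],
)

```text
clock: 3.53
tcp_pos: [0.6328, 0.0927, 0.0944]
orientation: [0.383, 3.117, -0.003]
contact_force: [-0.6, 0.1, -0.6]
grip_width: 0.0383
gripper_force: 30.6
```

>>> step_arm(
  rows=[
    [0,0,-0.02,0,0,0],
    [0,0,-0.04,0,0,0],
    [0,0,-0.04,0,0,0],
    [0,0,-0.04,0,0,0],
  ],
)

```text
clock: 3.87
tcp_pos: [0.6308, 0.0999, 0.068]
orientation: [-0.369, -3.116, 0.0]
contact_force: [0.4, 0.3, -0.5]
grip_width: 0.0384
gripper_force: 30.6
```

>>> step_arm(
  rows=[
    [0.0035,-0.003,-0.015,0,0,0],
    [0.0035,-0.003,-0.025,0,0,0],
    [0.0035,-0.003,-0.035,0,0,0],
    [0.0035,-0.003,-0.04,0,0,0],
    [0.0035,-0.003,-0.04,0,0,0],
  ],
)

```text
clock: 4.28
tcp_pos: [0.6338, 0.0957, 0.0448]
orientation: [-0.374, -3.118, 0.001]
contact_force: [0.7, 0.1, -0.5]
grip_width: 0.0384
gripper_force: 30.6
```

>>> step_arm(
  rows=[
    [0,0,0,0,0,0],
    [0,0,0,0,0,0],
    [0,0,0,0,0,0],
  ],
)

```text
clock: 4.53
tcp_pos: [0.6348, 0.0957, 0.0463]
orientation: [0.374, 3.119, 0.0]
contact_force: [-0.1, -1.1, -0.4]
grip_width: 0.0385
gripper_force: 30.6
```

>>> step_arm(
  rows=[
    [-0.002,0.0035,-0.006,0,0,0],
    [-0.002,0.0035,-0.012,0,0,0],
    [-0.002,0.0035,-0.0165,0,0,0],
    [-0.002,0.0035,-0.0165,0,0,0],
    [-0.002,0.0035,-0.0165,0,0,0],
  ],
)

```text
clock: 4.95
tcp_pos: [0.6333, 0.0979, 0.0358]
orientation: [-0.374, -3.119, -0.0]
contact_force: [-0.6, 0.3, -1.3]
grip_width: 0.0385
gripper_force: 30.2
```

>>> step_arm(
  rows=[
    [0,0,-0.0015,0,0,0],
    [0,0,-0.0015,0,0,0],
    [0,0,-0.0015,0,0,0],
  ],
)

```text
clock: 5.2
tcp_pos: [0.6334, 0.0978, 0.0357]
orientation: [0.374, 3.119, 0.0]
contact_force: [-2.7, -0.0, 6.8]
grip_width: 0.0382
gripper_force: 30.4
```

>>> step_arm(
  rows=[
    [0,0,0,0,0,0],
    [0,0,0,0,0,0],
    [0,0,0,0,0,0],
    [0,0,0,0,0,0],
  ],
  jaw=0.25,
)

```text
clock: 5.53
tcp_pos: [0.6332, 0.0978, 0.0349]
orientation: [-0.374, -3.119, 0.0]
contact_force: [-0.4, -0.8, -0.3]
grip_width: 0.0642
gripper_force: 0.0
```

>>> step_arm(
  rows=[
    [0,0,0.03,0,0,0],
    [0,0,0.08,0,0,0],
    [0,0,0.14,0,0,0],
    [-0.06,0.04,0.17,0,0,0],
    [-0.12,0.09,0.18,0,0,0],
  ],
)

```text
clock: 5.95
tcp_pos: [0.5723, 0.1432, 0.1449]
orientation: [0.383, 3.111, 0.002]
contact_force: [-1.2, 1.8, -0.1]
grip_width: 0.0641
gripper_force: 0.0
```

>>> step_arm(
  rows=[
    [-0.03,0.06,0,0,0,0],
    [-0.07,0.12,0,0,0,0],
    [-0.12,0.17,0,0,0,0],
    [-0.16,0.22,-0.02,0,0,0],
    [-0.2,0.27,-0.03,0,0,0],
  ],
  jaw=0.4,
)

```text
clock: 6.37
tcp_pos: [0.4476, 0.3085, 0.1232]
orientation: [0.374, 3.119, 0.001]
contact_force: [-0.1, 0.3, -0.2]
grip_width: 0.0515
gripper_force: 0.0
```

>>> step_arm(
  rows=[
    [-0.02,0.03,-0.02,0,0,0],
    [-0.04,0.06,-0.03,0,0,0],
    [-0.04,0.06,-0.03,0,0,0],
    [-0.04,0.06,-0.03,0,0,0],
    [-0.04,0.06,-0.03,0,0,0],
  ],
)

```text
clock: 6.78
tcp_pos: [0.4259, 0.3425, 0.1055]
orientation: [0.375, 3.119, -0.001]
contact_force: [0.5, -0.9, 0.2]
grip_width: 0.0514
gripper_force: 0.0
```

```bash
python3 - <<'E'
from h import *
I={n:eyes.grab_frame(n)[:,:,::-1] for n in C}
for n in C: cv2.imwrite(f"pics/{n}2.png",I[n])
mosaic(I,[("top",285,160,20),("side",370,175,20),("top",280,180,50),("side",330,165,50)],"pics/m2.png")
E
```

```text
(no output)
```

View pics/m2.png

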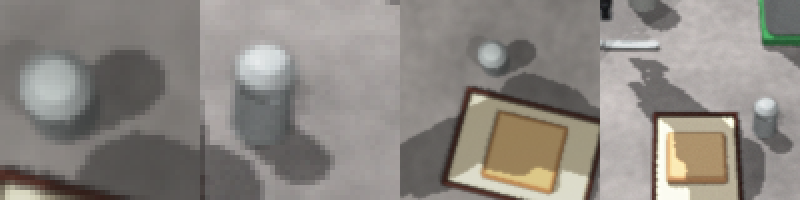

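The salt stands at top (275.1,156.9), side (362.7,168.3), upright behind the plate's left half. I go to the knife next.

>>> step_arm(
  rows=[
    [-0.02,0.013,-0.03,0,0,0],
    [-0.038,0.025,-0.07,0,0,0],
    [-0.038,0.025,-0.11,0,0,0],
    [-0.038,0.025,-0.126,0,0,0],
    [-0.038,0.025,-0.126,0,0,0],
  ],
)

```text
clock: 7.3
tcp_pos: [0.4023, 0.3561, 0.0281]
orientation: [-0.376, -3.117, 0.006]
contact_force: [0.1, -0.3, -0.1]
grip_width: 0.0512
gripper_force: 0.0
```

>>> step_arm(
  rows=[
    [0,0,0,0,0,0],
    [0,0,0,0,0,0],
    [0,0,0,0,0,0],
  ],
)

```text
clock: 7.55
tcp_pos: [0.4038, 0.3584, 0.0312]
orientation: [0.376, 3.117, 0.003]
contact_force: [-0.1, 0.1, 0.5]
grip_width: 0.0512
gripper_force: 0.0
```

```bash
python3 - <<'E'
from h import *
R=lambda a:np.round(np.asarray(a)*1000,1).tolist()
print("salt",R(plane("top",(275.1,156.9),.05)),R(plane("side",(362.7,168.3),.05)))
I={n:eyes.grab_frame(n)[:,:,::-1] for n in C}
mosaic(I,[("side",285,137,25),("side",285,125,45)],"pics/m3.png")
E
```

```text
salt [632.0, 100.5, 50.0] [633.9, 102.9, 50.0]
```

View pics/m3.png

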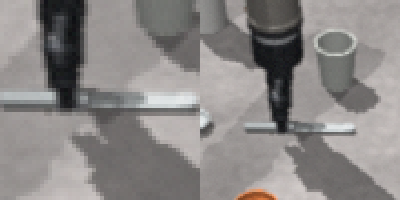

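The side crop shows the fingers straddling the handle just behind the knife's middle, and the drinking cup is clear. I go down and grip.

>>> step_arm(
  rows=[
    [0,0,-0.01,0,0,0],
    [0,0,-0.02,0,0,0],
    [0,0,-0.024,0,0,0],
    [0,0,-0.024,0,0,0],
    [0,0,-0.024,0,0,0],
  ],
)

```text
clock: 8.07
tcp_pos: [0.4023, 0.358, 0.015]
orientation: [-0.374, -3.119, 0.001]
contact_force: [-0.1, -0.3, -0.2]
grip_width: 0.0514
gripper_force: 0.0
```

>>> step_arm(
  rows=[
    [0,0,0,0,0,0],
    [0,0,0,0,0,0],
    [0,0,0,0,0,0],
    [0,0,0,0,0,0],
    [0,0,0,0,0,0],
  ],
  jaw=1,
  squeeze=40,
)

```text
clock: 8.48
tcp_pos: [0.4027, 0.3584, 0.0158]
orientation: [0.374, 3.119, 0.001]
contact_force: [-0.2, 0.1, 3.1]
grip_width: 0.0147
gripper_force: 39.7
```

>>> step_arm(
  rows=[
    [0,0,0,0,0,0],
    [0,0,0,0,0,0],
  ],
)

```text
clock: 8.65
tcp_pos: [0.4027, 0.3584, 0.0158]
orientation: [0.374, 3.119, 0.001]
contact_force: [-0.5, -0.7, 4.5]
grip_width: 0.0144
gripper_force: 39.9
```

>>> step_arm(
  rows=[
    [0,0,0.03,0,0,0],
    [0,0,0.08,0,0,0],
    [0,0,0.12,0,0,0],
    [0.005,-0.05,0.14,0,0,0],
    [0.012,-0.11,0.14,0,0,0],
  ],
)

```text
clock: 9.07
tcp_pos: [0.4107, 0.2957, 0.1021]
orientation: [0.366, 3.117, 0.009]
contact_force: [1.3, -1.0, -1.2]
grip_width: 0.0148
gripper_force: 39.4
```

>>> step_arm(
  rows=[
    [0.007,-0.06,0,0,0,0],
    [0.015,-0.12,0,0,0,0],
    [0.022,-0.18,0,0,0,0],
    [0.03,-0.24,0,0,0,0],
    [0.037,-0.3,0,0,0,0],
  ],
)

```text
clock: 9.48
tcp_pos: [0.4316, 0.1104, 0.0993]
orientation: [-0.374, -3.119, 0.0]
contact_force: [1.1, 0.4, -1.7]
grip_width: 0.0144
gripper_force: 39.4
```

>>> step_arm(
  rows=[
    [0.008,-0.06,0,0,0,0],
    [0.016,-0.12,0,0,0,0],
    [0.024,-0.18,0,0,0,0],
    [0.032,-0.24,0,0,0,0],
    [0.04,-0.301,0,0,0,0],
  ],
)

```text
clock: 9.9
tcp_pos: [0.4555, -0.0701, 0.0993]
orientation: [-0.374, -3.119, -0.0]
contact_force: [0.8, 0.3, -0.8]
grip_width: 0.0147
gripper_force: 39.4
```

>>> step_arm(
  rows=[
    [0,0,-0.03,0,0,0],
    [0,0,-0.06,0,0,0],
    [0,0,-0.08,0,0,0],
    [0,0,-0.08,0,0,0],
    [0,0,-0.08,0,0,0],
  ],
)

```text
clock: 10.32
tcp_pos: [0.4552, -0.0685, 0.051]
orientation: [-0.374, -3.117, 0.0]
contact_force: [-0.0, 0.9, -0.5]
grip_width: 0.0147
gripper_force: 39.4
```

>>> step_arm(
  rows=[
    [0,0,0,0,0,0],
    [0,0,0,0,0,0],
  ],
)

```text
clock: 10.48
tcp_pos: [0.4565, -0.0682, 0.0522]
orientation: [0.373, 3.118, 0.0]
contact_force: [0.1, 0.4, -0.7]
grip_width: 0.0143
gripper_force: 39.4
```

```bash
python3 - <<'E'
from h import *
I={n:eyes.grab_frame(n)[:,:,::-1] for n in C}
for n in C: cv2.imwrite(f"pics/{n}4.png",I[n])
print(r.get_obs()["joints"].round(2))
mosaic(I,[("top",300,200,60),("side",340,210,60)],"pics/m4.png")
E
```

```text
[-0.11  0.44  0.15  2.21 -0.13  0.5   1.47]
```

View pics/m4.png

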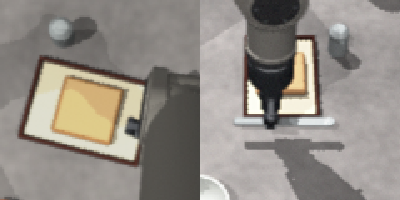

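Crops: the knife is level in the gripper, parallel to the plate's right short side, with its shadow below it. I lower it, then open only slightly because the plate rim is near.

>>> step_arm(
  rows=[
    [0,0,-0.02,0,0,0],
    [0,0,-0.04,0,0,0],
    [0,0,-0.053,0,0,0],
    [0,0,-0.06,0,0,0],
    [0,0,-0.06,0,0,0],
  ],
)

```text
clock: 11.0
tcp_pos: [0.4561, -0.0684, 0.0156]
orientation: [-0.374, -3.119, -0.0]
contact_force: [-0.2, 0.1, -0.7]
grip_width: 0.0146
gripper_force: 40.1
```

>>> step_arm(
  rows=[
    [0,0,0,0,0,0],
    [0,0,0,0,0,0],
    [0,0,0,0,0,0],
  ],
)

```text
clock: 11.25
tcp_pos: [0.4561, -0.0684, 0.0157]
orientation: [0.374, 3.119, 0.0]
contact_force: [0.5, 0.8, -0.6]
grip_width: 0.0147
gripper_force: 40.1
```

>>> step_arm(
  rows=[
    [0,0,0,0,0,0],
    [0,0,0,0,0,0],
    [0,0,0,0,0,0],
  ],
  jaw=0.74,
)

```text
clock: 11.5
tcp_pos: [0.4561, -0.0684, 0.0156]
orientation: [0.374, 3.119, 0.0]
contact_force: [-0.6, 0.2, 0.3]
grip_width: 0.0223
gripper_force: 0.0
```

>>> step_arm(
  rows=[
    [0,0,0.02,0,0,0],
    [0,0,0.06,0,0,0],
    [0,0,0.12,0,0,0],
    [0,0,0.18,0,0,0],
    [0.006,-0.04,0.22,0,0,0],
  ],
)

```text
clock: 11.92
tcp_pos: [0.4601, -0.0889, 0.15]
orientation: [0.365, 3.119, 0.003]
contact_force: [1.0, 0.4, 0.7]
grip_width: 0.0224
gripper_force: 0.0
```

>>> step_arm(
  rows=[
    [0.01,-0.06,0,0,0,0],
    [0.02,-0.12,0,0,0,0],
    [0.03,-0.18,0,0,0,0],
    [0.04,-0.24,0,0,0,0],
    [0.05,-0.3,0,0,0,0],
  ],
  jaw=0.1,
)

```text
clock: 12.33
tcp_pos: [0.4895, -0.2741, 0.1476]
orientation: [0.374, 3.119, 0.0]
contact_force: [0.9, 0.3, 0.1]
grip_width: 0.0768
gripper_force: 0.0
```

>>> step_arm(
  rows=[
    [0.01,-0.06,0,0,0,0],
    [0.02,-0.12,0,0,0,0],
    [0.03,-0.18,0,0,0,0],
    [0.04,-0.24,0,0,0,0],
    [0.046,-0.275,0,0,0,0],
  ],
)

```text
clock: 12.75
tcp_pos: [0.5163, -0.442, 0.1475]
orientation: [0.379, 3.119, -0.004]
contact_force: [0.0, -0.9, -0.3]
grip_width: 0.0768
gripper_force: 0.0
```

>>> step_arm(
  rows=[
    [0,0,0,0,0,0],
    [0,0,0,0,0,0],
    [0,0,0,0,0,0],
  ],
)

```text
clock: 13.0
tcp_pos: [0.5171, -0.4362, 0.147]
orientation: [-0.373, -3.119, -0.002]
contact_force: [0.3, 0.8, 0.3]
grip_width: 0.0769
gripper_force: 0.0
```

```bash
python3 - <<'E'
from h import *
I={n:eyes.grab_frame(n)[:,:,::-1] for n in C}
for n in C: cv2.imwrite(f"pics/{n}5.png",I[n])
print(r.get_obs()["joints"].round(2))
mosaic(I,[("top",300,200,60),("side",340,210,60),("top",470,202,50),("side",385,338,50)],"pics/m5.png")
E
```

```text
[ 0.42  0.59  0.27  1.65 -0.19  0.93  2.1 ]
```

View pics/m5.png

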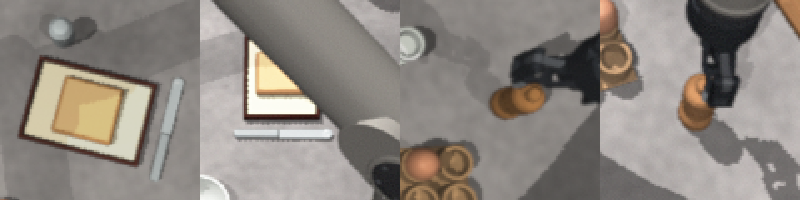

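Crops: the knife lies right of the plate at top ≈ (330–352, 188–245), tip away, with a clear gap. The gripper is above the pepper mill.

```bash
python3 - <<'E'
from h import *
im=cv2.imread("pics/top5.png"); c=np.array([507,53.4]); ex=np.array([.972,-.2355]); ey=np.array([.2355,.972])
x0,x1,y0,y1=326,356,182,252
b,g,rr=[im[y0:y1,x0:x1,i].astype(int) for i in range(3)]
m=((b>rr+2)&(b>118)).astype(np.uint8); k,l,s,_=cv2.connectedComponentsWithStats(m); i=1+np.argmax(s[1:,4]); print(s[i])
ys,xs=np.nonzero(l==i); P=np.array([plane("top",(x+x0,y+y0),.008)[:2]*1000 for x,y in zip(xs,ys)],np.float32)
R=cv2.minAreaRect(P); q=np.array(R[0])-c; print(R,q@ex,q@ey)
E
```

```text
[  4   5  20  61 336]
((478.6923828125, -73.03666687011719), (16.560546875, 169.60842895507812), 75.87114715576172) 2.2608311416625995 -129.56288404541016
```

>>> step_arm(
  rows=[
    [0,0,-0.04,0,0,0],
    [0,0,-0.08,0,0,0],
    [0,0,-0.12,0,0,0],
    [0,0,-0.145,0,0,0],
    [0,0,-0.15,0,0,0],
  ],
)

```text
clock: 13.52
tcp_pos: [0.516, -0.4348, 0.0545]
orientation: [-0.371, -3.115, -0.005]
contact_force: [-0.6, 0.5, 0.2]
grip_width: 0.0774
gripper_force: 0.0
```

>>> step_arm(
  rows=[
    [0,0,0,0,0,0],
    [0,0,0,0,0,0],
    [0,0,0,0,0,0],
    [0,0,0,0,0,0],
    [0,0,0,0,0,0],
  ],
  jaw=1,
  squeeze=30,
)

```text
clock: 13.93
tcp_pos: [0.5181, -0.4382, 0.0592]
orientation: [0.374, 3.117, -0.002]
contact_force: [-0.5, 0.3, 5.2]
grip_width: 0.043
gripper_force: 31.0
```

>>> step_arm(
  rows=[
    [0,0,0,0,0,0],
    [0,0,0,0,0,0],
    [0,0,0,0,0,0],
  ],
)

```text
clock: 14.18
tcp_pos: [0.5181, -0.4383, 0.0592]
orientation: [0.374, 3.117, -0.002]
contact_force: [-1.5, 0.3, 6.7]
grip_width: 0.0429
gripper_force: 31.0
```

>>> step_arm(
  rows=[
    [0,0,0.03,0,0,0],
    [0,0,0.08,0,0,0],
    [0,0,0.13,0,0,0],
    [0,0,0.16,0,0,0],
    [0.005,0.03,0.167,0,0,0],
  ],
)

```text
clock: 14.6
tcp_pos: [0.5199, -0.425, 0.1625]
orientation: [0.382, 3.112, -0.01]
contact_force: [-0.9, -1.0, -2.2]
grip_width: 0.0425
gripper_force: 31.0
```

>>> step_arm(
  rows=[
    [0.012,0.06,0,0,0,0],
    [0.024,0.12,0,0,0,0],
    [0.036,0.18,0,0,0,0],
    [0.048,0.24,0,0,0,0],
    [0.06,0.3,0,0,0,0],
  ],
)

```text
clock: 15.02
tcp_pos: [0.5561, -0.2376, 0.1579]
orientation: [0.375, 3.119, 0.0]
contact_force: [0.7, -0.5, -1.2]
grip_width: 0.043
gripper_force: 30.9
```

>>> step_arm(
  rows=[
    [0.012,0.06,0,0,0,0],
    [0.024,0.12,0,0,0,0],
    [0.036,0.18,0,0,0,0],
    [0.048,0.24,0,0,0,0],
    [0.06,0.3,0,0,0,0],
  ],
)

```text
clock: 15.43
tcp_pos: [0.5921, -0.0576, 0.1579]
orientation: [0.374, 3.119, 0.0]
contact_force: [1.1, -0.2, -1.6]
grip_width: 0.0427
gripper_force: 30.9
```

>>> step_arm(
  rows=[
    [0.005,0.015,-0.03,0,0,0],
    [0.009,0.022,-0.07,0,0,0],
    [0.009,0.022,-0.11,0,0,0],
    [0.009,0.022,-0.14,0,0,0],
    [0.009,0.022,-0.14,0,0,0],
  ],
)

```text
clock: 15.85
tcp_pos: [0.5947, -0.0457, 0.0702]
orientation: [-0.372, -3.113, 0.001]
contact_force: [-0.8, -0.2, -1.9]
grip_width: 0.0432
gripper_force: 30.9
```

>>> step_arm(
  rows=[
    [0,0,0,0,0,0],
    [0,0,0,0,0,0],
    [0,0,0,0,0,0],
  ],
)

```text
clock: 16.1
tcp_pos: [0.5986, -0.0465, 0.0753]
orientation: [0.375, 3.117, 0.001]
contact_force: [0.1, -0.8, -0.8]
grip_width: 0.0428
gripper_force: 30.9
```

>>> step_arm(
  rows=[
    [0,0,-0.01,0,0,0],
    [0,0,-0.02,0,0,0],
    [0,0,-0.026,0,0,0],
    [0,0,-0.0275,0,0,0],
    [0,0,-0.0275,0,0,0],
  ],
)

```text
clock: 16.52
tcp_pos: [0.598, -0.0475, 0.0583]
orientation: [0.376, 3.118, -0.001]
contact_force: [-3.5, -2.5, 12.6]
grip_width: 0.0426
gripper_force: 28.9
```

>>> step_arm(
  rows=[
    [0,0,0,0,0,0],
    [0,0,0,0,0,0],
  ],
)

```text
clock: 16.68
tcp_pos: [0.598, -0.0474, 0.0584]
orientation: [0.376, 3.118, -0.001]
contact_force: [-3.6, -2.5, 12.0]
grip_width: 0.0427
gripper_force: 28.9
```

>>> step_arm(
  rows=[
    [0,0,0,0,0,0],
    [0,0,0,0,0,0],
    [0,0,0,0,0,0],
  ],
  jaw=0.25,
)

```text
clock: 16.93
tcp_pos: [0.5975, -0.046, 0.0569]
orientation: [-0.374, -3.119, -0.0]
contact_force: [-0.6, -0.6, 0.2]
grip_width: 0.0642
gripper_force: 0.0
```

>>> step_arm(
  rows=[
    [0,0,0.02,0,0,0],
    [0,0,0.06,0,0,0],
    [0,0,0.11,0,0,0],
    [0,0,0.15,0,0,0],
    [0,0,0.17,0,0,0],
  ],
)

```text
clock: 17.35
tcp_pos: [0.5992, -0.0464, 0.163]
orientation: [0.374, 3.115, 0.001]
contact_force: [2.7, 0.1, -0.3]
grip_width: 0.0638
gripper_force: 0.0
```

>>> step_arm(
  rows=[
    [0,-0.03,0,0,0,-0.035],
    [0,-0.07,0,0,0,-0.07],
    [0,-0.11,0,0,0,-0.105],
    [0,-0.15,0,0,0,-0.14],
    [0,-0.19,0,0,0,-0.175],
  ],
  jaw=0.15,
)

```text
clock: 17.77
tcp_pos: [0.5972, -0.161, 0.1591]
orientation: [-1.214, -2.897, -0.0]
contact_force: [0.7, 0.2, 0.5]
grip_width: 0.0725
gripper_force: 0.0
```

>>> step_arm(
  rows=[
    [0,-0.04,0,0,0,-0.035],
    [0,-0.08,0,0,0,-0.07],
    [0,-0.12,0,0,0,-0.105],
    [0,-0.16,0,0,0,-0.14],
    [-0.01,-0.2,0,0,0,-0.175],
  ],
)

```text
clock: 18.18
tcp_pos: [0.5922, -0.2806, 0.159]
orientation: [1.954, 2.46, 0.001]
contact_force: [0.7, -0.6, -0.2]
grip_width: 0.0726
gripper_force: 0.0
```

>>> step_arm(
  rows=[
    [-0.002,-0.01,-0.02,0,0,-0.035],
    [-0.002,-0.02,-0.05,0,0,-0.07],
    [-0.002,-0.02,-0.08,0,0,-0.105],
    [-0.002,-0.02,-0.09,0,0,-0.14],
    [-0.002,-0.02,-0.09,0,0,-0.15],
  ],
)

```text
clock: 18.6
tcp_pos: [0.5889, -0.2911, 0.1025]
orientation: [-2.472, -1.932, 0.004]
contact_force: [0.5, 0.8, 0.8]
grip_width: 0.0724
gripper_force: 0.0
```

>>> step_arm(
  rows=[
    [0,0,0,0,0,0],
    [0,0,0,0,0,0],
    [0,0,0,0,0,0],
  ],
)

```text
clock: 18.85
tcp_pos: [0.5905, -0.2922, 0.1054]
orientation: [2.469, 1.943, 0.001]
contact_force: [-0.2, 0.4, 0.4]
grip_width: 0.0723
gripper_force: 0.0
```

```bash
python3 - <<'E'
from h import *
from scipy.spatial.transform import Rotation as Ro
o=r.get_obs(); print(o["joints"].round(2),o["tcp_pos"].round(4)); y=Ro.from_rotvec(o["orientation"]).as_matrix(); print(y.round(3))
I={n:eyes.grab_frame(n)[:,:,::-1] for n in C}
for n in C: cv2.imwrite(f"pics/{n}6.png",I[n])
mosaic(I,[("top",320,180,20),("side",375,235,50),("top",430,185,40),("side",392,270,40)],"pics/m6.png")
E
```

```text
[-0.05  0.68  0.6   1.74 -0.48  0.88  0.53] [ 0.5905 -0.2922  0.1054]
[[ 0.235  0.972  0.   ]
 [ 0.972 -0.235 -0.   ]
 [ 0.     0.    -1.   ]]
```

View pics/m6.png

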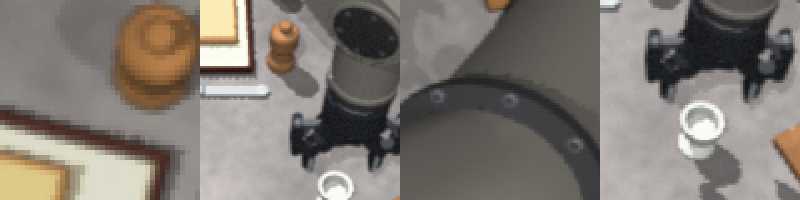

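Crops: the pepper stands upright behind the plate's right half. The gripper straddles the egg cup, closing across the plate's long edge.

>>> step_arm(
  rows=[
    [0,-0.001,-0.04,0,0,0],
    [0,-0.001,-0.08,0,0,0],
    [0,-0.001,-0.1,0,0,0],
    [0,-0.001,-0.11,0,0,0],
    [0,-0.001,-0.11,0,0,0],
  ],
)

```text
clock: 19.37
tcp_pos: [0.5897, -0.2925, 0.0381]
orientation: [-2.469, -1.94, 0.001]
contact_force: [0.3, 0.3, 1.2]
grip_width: 0.0729
gripper_force: 0.0
```

>>> step_arm(
  rows=[
    [0,0,0,0,0,0],
    [0,0,0,0,0,0],
    [0,0,0,0,0,0],
    [0,0,0,0,0,0],
    [0,0,0,0,0,0],
  ],
  jaw=1,
  squeeze=25,
)

```text
clock: 19.78
tcp_pos: [0.5912, -0.2934, 0.0406]
orientation: [2.469, 1.94, 0.002]
contact_force: [0.4, -0.0, 5.5]
grip_width: 0.0431
gripper_force: 25.2
```

>>> step_arm(
  rows=[
    [0,0,0,0,0,0],
    [0,0,0,0,0,0],
    [0,0,0,0,0,0],
  ],
)

```text
clock: 20.03
tcp_pos: [0.5912, -0.2934, 0.0406]
orientation: [2.469, 1.94, 0.002]
contact_force: [0.1, -0.1, 7.1]
grip_width: 0.0432
gripper_force: 25.2
```

>>> step_arm(
  rows=[
    [0,0,0.03,0,0,0],
    [0,0,0.08,0,0,0],
    [0,0,0.14,0,0,0],
    [0,0,0.19,0,0,0],
    [0,0.02,0.217,0,0,0],
  ],
)

```text
clock: 20.45
tcp_pos: [0.5908, -0.2845, 0.1737]
orientation: [2.469, 1.933, 0.002]
contact_force: [0.0, -0.8, -0.3]
grip_width: 0.0437
gripper_force: 25.8
```

>>> step_arm(
  rows=[
    [0.005,0.05,0,0,0,0],
    [0.01,0.1,0,0,0,0],
    [0.015,0.16,0,0,0,0],
    [0.02,0.22,0,0,0,0],
    [0.025,0.28,0,0,0,0],
  ],
)

```text
clock: 20.87
tcp_pos: [0.6051, -0.1112, 0.1695]
orientation: [-2.471, -1.94, -0.001]
contact_force: [0.9, 0.1, -0.9]
grip_width: 0.0437
gripper_force: 25.8
```

>>> step_arm(
  rows=[
    [0.005,0.06,0,0,0,0],
    [0.01,0.12,0,0,0,0],
    [0.0167,0.18,0,0,0,0],
    [0.0167,0.22,0,0,0,0],
    [0.0167,0.2325,0,0,0,0],
  ],
)

```text
clock: 21.28
tcp_pos: [0.6153, 0.0333, 0.1689]
orientation: [-2.461, -1.949, -0.002]
contact_force: [-0.4, -0.1, -1.5]
grip_width: 0.0434
gripper_force: 25.8
```

>>> step_arm(
  rows=[
    [0,0,0,0,0,0],
    [0,0,0,0,0,0],
    [0,0,0,0,0,0],
    [0,0,-0.02,0,0,0],
    [0,0,-0.04,0,0,0],
  ],
)

```text
clock: 21.7
tcp_pos: [0.6158, 0.0248, 0.1451]
orientation: [2.472, 1.937, 0.002]
contact_force: [-0.0, 0.4, -0.8]
grip_width: 0.0435
gripper_force: 25.8
```

>>> step_arm(
  rows=[
    [0,0,-0.04,0,0,0],
    [0,0,-0.08,0,0,0],
    [0,0,-0.12,0,0,0],
    [0,0,-0.14,0,0,0],
    [0,0,-0.14,0,0,0],
  ],
)

```text
clock: 22.12
tcp_pos: [0.6127, 0.0258, 0.0576]
orientation: [-2.469, -1.938, 0.009]
contact_force: [-0.3, 0.6, -1.5]
grip_width: 0.0436
gripper_force: 25.8
```

>>> step_arm(
  rows=[
    [0,0,0,0,0,0],
    [0,0,0,0,0,0],
    [0,0,0,0,0,0],
  ],
)

```text
clock: 22.37
tcp_pos: [0.6164, 0.0264, 0.0627]
orientation: [2.47, 1.94, 0.003]
contact_force: [0.8, 0.0, -0.4]
grip_width: 0.0435
gripper_force: 25.8
```

>>> step_arm(
  rows=[
    [0,0,-0.012,0,0,0],
    [0,0,-0.025,0,0,0],
    [0,0,-0.033,0,0,0],
    [0,0,-0.0375,0,0,0],
    [0,0,-0.0375,0,0,0],
  ],
)

```text
clock: 22.78
tcp_pos: [0.6159, 0.0268, 0.04]
orientation: [-2.47, -1.94, -0.002]
contact_force: [-3.9, 0.5, 13.3]
grip_width: 0.0437
gripper_force: 26.8
```

>>> step_arm(
  rows=[
    [0,0,0,0,0,0],
    [0,0,0,0,0,0],
  ],
)

```text
clock: 22.95
tcp_pos: [0.6159, 0.0268, 0.04]
orientation: [-2.47, -1.941, -0.002]
contact_force: [-2.7, 0.5, 12.3]
grip_width: 0.0433
gripper_force: 26.7
```

>>> step_arm(
  rows=[
    [0,0,0,0,0,0],
    [0,0,0,0,0,0],
    [0,0,0,0,0,0],
  ],
  jaw=0.25,
)

```text
clock: 23.2
tcp_pos: [0.6152, 0.0267, 0.0385]
orientation: [-2.47, -1.941, 0.001]
contact_force: [-0.6, -0.2, 0.0]
grip_width: 0.0639
gripper_force: 0.0
```

>>> step_arm(
  rows=[
    [0,0,0.02,0,0,0],
    [0,0,0.07,0,0,0],
    [0,0,0.13,0,0,0],
    [0,0,0.19,0,0,0],
    [0,-0.02,0.22,0,0,-0.017],
  ],
)

```text
clock: 23.62
tcp_pos: [0.6173, 0.0168, 0.1754]
orientation: [2.517, 1.877, 0.008]
contact_force: [0.7, -0.4, -0.6]
grip_width: 0.0637
gripper_force: 0.0
```

>>> step_arm(
  rows=[
    [-0.02,-0.05,0,0,0,-0.03],
    [-0.05,-0.1,0,0,0,-0.06],
    [-0.08,-0.16,0,0,0,-0.09],
    [-0.12,-0.21,0,0,0,-0.12],
    [-0.16,-0.26,0,0,0,-0.15],
  ],
)

```text
clock: 24.03
tcp_pos: [0.5183, -0.1429, 0.1716]
orientation: [2.892, 1.226, 0.001]
contact_force: [0.4, 0.5, 1.0]
grip_width: 0.0642
gripper_force: 0.0
```

>>> step_arm(
  rows=[
    [-0.03,-0.05,0,0,0,0],
    [-0.06,-0.1,-0.02,0,0,0],
    [-0.09,-0.15,-0.04,0,0,0],
    [-0.12,-0.2,-0.06,0,0,0],
    [-0.145,-0.25,-0.08,0,0,0],
  ],
)

```text
clock: 24.45
tcp_pos: [0.431, -0.2925, 0.123]
orientation: [-2.889, -1.234, -0.001]
contact_force: [-0.1, -0.4, 0.4]
grip_width: 0.064
gripper_force: 0.0
```

>>> step_arm(
  rows=[
    [0,-0.01,-0.01,0,0,0],
    [0,-0.02,-0.02,0,0,0],
    [0,-0.02,-0.02,0,0,0],
    [0,-0.02,-0.02,0,0,0],
    [0,-0.02,-0.02,0,0,0],
  ],
)

```text
clock: 24.87
tcp_pos: [0.4336, -0.3021, 0.1111]
orientation: [-2.887, -1.237, -0.001]
contact_force: [0.5, 0.7, 0.4]
grip_width: 0.0637
gripper_force: 0.0
```

```bash
python3 - <<'E'
from h import *
from scipy.spatial.transform import Rotation as Ro
o=r.get_obs(); print(o["joints"].round(2),o["tcp_pos"].round(4)); y=Ro.from_rotvec(o["orientation"]).as_matrix(); print(y[:,1].round(3))
I={n:eyes.grab_frame(n)[:,:,::-1] for n in C}
for n in C: cv2.imwrite(f"pics/{n}7.png",I[n])
mosaic(I,[("top",285,165,20),("top",308,165,20),("top",330,180,20),("top",310,180,60),("side",350,195,50),("side",340,300,50),("top",432,234,30),("side",300,107,20)],"pics/m7.png")
E
```

```text
[-0.09  0.52  0.76  2.06 -0.53  0.76  0.24] [ 0.4336 -0.3021  0.1111]
[ 0.724 -0.69   0.   ]
```

View pics/m7.png

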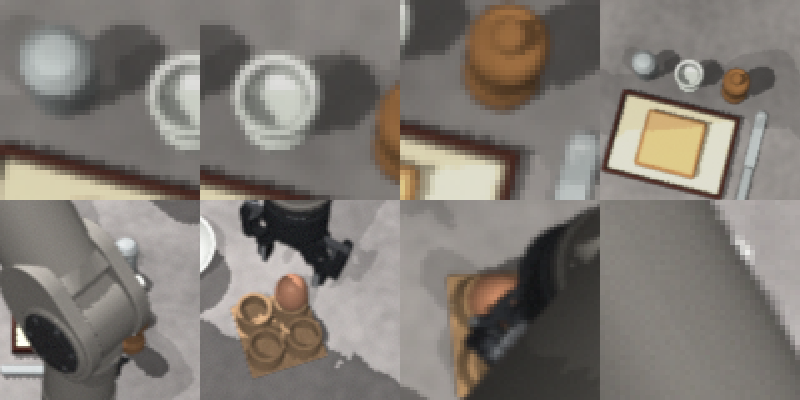

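```bash
python3 - <<'E'
from h import *
c=np.array([507,53.4]); ex=np.array([.972,-.2355]); ey=np.array([.2355,.972])
for nm,p,z in(("salt",(275.5,157.1),.05),("cup",(302.6,162.9),.052),("pepper",(330.9,168.7),.07)):
    X=plane("top",p,z)[:2]*1000; print(nm,X.round(1),((X-c)@ex).round(1),((X-c)@ey).round(1))
E
```

```text
salt [631.5  99.5] 110.2 74.1
cup [615.8  27.5] 111.9 0.4
pepper [596.4 -46.4] 110.4 -75.9
```

>>> step_arm(
  rows=[
    [-0.004,-0.0085,-0.02,0,0,0],
    [-0.004,-0.0085,-0.04,0,0,0],
    [-0.004,-0.0085,-0.06,0,0,0],
    [-0.004,-0.0085,-0.06,0,0,0],
    [-0.004,-0.0085,-0.06,0,0,0],
  ],
)

```text
clock: 25.38
tcp_pos: [0.4296, -0.3077, 0.0741]
orientation: [-2.887, -1.234, 0.002]
contact_force: [0.4, -0.7, 0.0]
grip_width: 0.0639
gripper_force: 0.0
```

>>> step_arm(
  rows=[
    [0,0,0,0,0,0],
    [0,0,0,0,0,0],
    [0,0,0,0,0,0],
  ],
)

```text
clock: 25.63
tcp_pos: [0.4303, -0.3086, 0.0753]
orientation: [2.888, 1.234, 0.001]
contact_force: [-0.2, 0.3, -0.1]
grip_width: 0.064
gripper_force: 0.0
```

Vision gives the egg cup 112 mm behind the plate's centre and 0.4 mm off its middle. Salt and pepper are in line, with about 31 mm of clearance. Next is the egg.

>>> step_arm(
  rows=[
    [0.001,0.001,-0.015,0,0,0],
    [0.001,0.001,-0.03,0,0,0],
    [0.001,0.001,-0.041,0,0,0],
    [0.001,0.001,-0.0455,0,0,0],
    [0.001,0.001,-0.0455,0,0,0],
  ],
)

```text
clock: 26.05
tcp_pos: [0.4299, -0.3075, 0.0465]
orientation: [-2.888, -1.233, 0.002]
contact_force: [0.0, 0.1, -0.4]
grip_width: 0.0641
gripper_force: 0.0
```

>>> step_arm(
  rows=[
    [0,0,0,0,0,0],
    [0,0,0,0,0,0],
    [0,0,0,0,0,0],
  ],
)

```text
clock: 26.3
tcp_pos: [0.4308, -0.308, 0.0478]
orientation: [2.889, 1.234, 0.001]
contact_force: [0.1, 0.5, -0.3]
grip_width: 0.0639
gripper_force: 0.0
```

>>> step_arm(
  rows=[
    [0,0,0,0,0,0],
    [0,0,0,0,0,0],
    [0,0,0,0,0,0],
    [0,0,0,0,0,0],
    [0,0,0,0,0,0],
  ],
  jaw=1,
  squeeze=25,
)

```text
clock: 26.72
tcp_pos: [0.4315, -0.3086, 0.0483]
orientation: [2.887, 1.233, 0.002]
contact_force: [1.8, -1.9, 6.1]
grip_width: 0.0423
gripper_force: 27.3
```

>>> step_arm(
  rows=[
    [0,0,0,0,0,0],
    [0,0,0,0,0,0],
    [0,0,0,0,0,0],
  ],
)

```text
clock: 26.97
tcp_pos: [0.4315, -0.3087, 0.0482]
orientation: [2.887, 1.233, 0.002]
contact_force: [1.2, -1.5, 5.8]
grip_width: 0.0419
gripper_force: 27.3
```

>>> step_arm(
  rows=[
    [0,0,0.02,0,0,0],
    [0,0,0.05,0,0,0],
    [0,0,0.1,0,0,0],
    [0,0,0.15,0,0,0],
    [0,0,0.2,0,0,0],
  ],
)

```text
clock: 27.38
tcp_pos: [0.4293, -0.3072, 0.1687]
orientation: [-2.887, -1.232, 0.003]
contact_force: [1.9, -0.1, -0.1]
grip_width: 0.0425
gripper_force: 25.6
```

>>> step_arm(
  rows=[
    [0,0,0,0,0,0],
    [0,0,0,0,0,0],
    [0,0,0,0,0,0],
  ],
)

```text
clock: 27.63
tcp_pos: [0.43, -0.3069, 0.1671]
orientation: [-2.887, -1.234, 0.001]
contact_force: [-0.2, -0.1, -0.8]
grip_width: 0.0423
gripper_force: 25.6
```

```bash
python3 - <<'E'
from h import *
I={n:eyes.grab_frame(n)[:,:,::-1] for n in C}
o=r.get_obs()["tcp_pos"]; p=[proj(n,o).round(1) for n in("side","top")]; print(p)
mosaic(I,[("side",int(p[0][0]),int(p[0][1]),20),("side",340,290,60)],"pics/m8.png")
E
```

```text
[array([336. , 273.2]), array([446.9, 231. ])]
```

View pics/m8.png

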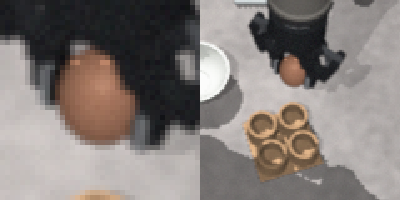

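Crop: the egg is held upright near its widest part, centred at side (335,272), and the tray is empty.

>>> step_arm(
  rows=[
    [0.025,0.045,0,0,0,0.033],
    [0.055,0.1,0,0,0,0.066],
    [0.085,0.15,0,0,0,0.1],
    [0.115,0.205,0,0,0,0.133],
    [0.145,0.26,0,0,0,0.167],
  ],
)

```text
clock: 28.15
tcp_pos: [0.5172, -0.1502, 0.1664]
orientation: [-2.465, -1.945, 0.003]
contact_force: [0.3, -0.7, -1.5]
grip_width: 0.0418
gripper_force: 25.6
```

>>> step_arm(
  rows=[
    [0.03,0.055,0,0,0,0],
    [0.06,0.11,0,0,0,0],
    [0.09,0.165,0,0,0,0],
    [0.12,0.22,0,0,0,0],
    [0.145,0.27,0,0,0,0],
  ],
)

```text
clock: 28.57
tcp_pos: [0.6046, 0.0127, 0.166]
orientation: [-2.468, -1.941, 0.003]
contact_force: [1.4, -1.4, 0.3]
grip_width: 0.0421
gripper_force: 25.6
```

>>> step_arm(
  rows=[
    [0.01,0.015,0,0,0,0],
    [0.0195,0.026,0,0,0,0],
    [0.0195,0.026,0,0,0,0],
    [0.0195,0.026,0,0,0,0],
    [0.0195,0.026,0,0,0,0],
  ],
)

```text
clock: 28.98
tcp_pos: [0.6153, 0.0233, 0.1673]
orientation: [2.473, 1.937, -0.002]
contact_force: [-0.7, 0.5, -1.1]
grip_width: 0.0419
gripper_force: 25.6
```

>>> step_arm(
  rows=[
    [0,0,-0.03,0,0,0],
    [0,0,-0.07,0,0,0],
    [0,0,-0.1,0,0,0],
    [0,0,-0.12,0,0,0],
    [0,0,-0.12,0,0,0],
  ],
)

```text
clock: 29.4
tcp_pos: [0.6141, 0.0243, 0.0933]
orientation: [-2.471, -1.937, 0.006]
contact_force: [-0.2, 0.4, -1.2]
grip_width: 0.0422
gripper_force: 25.6
```

>>> step_arm(
  rows=[
    [0,0,0,0,0,0],
    [0,0,0,0,0,0],
    [0,0,0,0,0,0],
  ],
)

```text
clock: 29.65
tcp_pos: [0.6172, 0.0254, 0.0969]
orientation: [2.47, 1.94, 0.003]
contact_force: [-0.1, -0.3, 0.5]
grip_width: 0.0423
gripper_force: 25.6
```

```bash
python3 - <<'E'
from h import *
I={n:eyes.grab_frame(n)[:,:,::-1] for n in C}
o=r.get_obs()["tcp_pos"]; p=[proj(n,o).round(1) for n in("side","top")]; print(p)
mosaic(I,[("side",372,190,25),("side",360,190,60),("top",303,163,25),("top",300,180,60)],"pics/m9.png")
E
```

```text
[array([366.3, 176.9]), array([302.9, 158.1])]
```

View pics/m9.png

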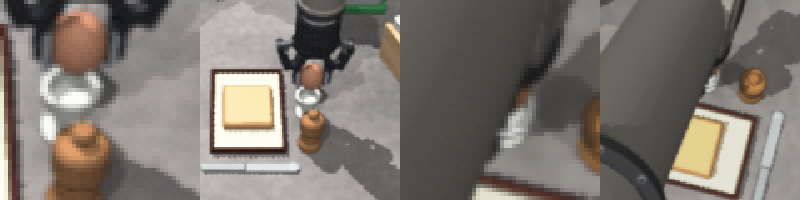

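```bash
python3 - <<'E'
from h import *
print(plane("side",(364.5,186.5),.052),plane("side",(366.5,175.4),.102), proj("side",(.6155,.0265,.052)))
E
```

```text
[0.61560453 0.02652294 0.052     ] [0.61745993 0.02672089 0.102     ] [364.46986037 186.51152009]
```

>>> step_arm(
  rows=[
    [-0.0028,0.001,-0.015,0,0,0],
    [-0.0028,0.001,-0.03,0,0,0],
    [-0.0028,0.001,-0.042,0,0,0],
    [-0.0028,0.001,-0.049,0,0,0],
    [-0.0028,0.001,-0.05,0,0,0],
  ],
)

```text
clock: 30.17
tcp_pos: [0.6151, 0.0256, 0.065]
orientation: [2.47, 1.94, 0.0]
contact_force: [-0.8, -0.5, 2.9]
grip_width: 0.0425
gripper_force: 25.9
```

>>> step_arm(
  rows=[
    [0,0,0,0,0,0],
    [0,0,0,0,0,0],
    [0,0,0,0,0,0],
  ],
)

```text
clock: 30.42
tcp_pos: [0.6146, 0.0263, 0.0654]
orientation: [2.47, 1.941, -0.0]
contact_force: [0.8, -0.7, -0.2]
grip_width: 0.0423
gripper_force: 25.9
```

>>> step_arm(
  rows=[
    [0.0008,0,-0.001,0,0,0],
    [0.0008,0,-0.002,0,0,0],
    [0.0008,0,-0.002,0,0,0],
    [0.0008,0,-0.002,0,0,0],
  ],
)

```text
clock: 30.75
tcp_pos: [0.6154, 0.026, 0.065]
orientation: [2.47, 1.94, 0.001]
contact_force: [-0.2, -1.9, 6.6]
grip_width: 0.0425
gripper_force: 26.0
```

>>> step_arm(
  rows=[
    [0,0,0,0,0,0],
    [0,0,0,0,0,0],
    [0,0,0,0,0,0],
    [0,0,0,0,0,0],
    [0,0,0,0,0,0],
  ],
  jaw=0.25,
)

```text
clock: 31.17
tcp_pos: [0.6149, 0.0266, 0.0641]
orientation: [-2.47, -1.941, 0.0]
contact_force: [-0.0, -0.8, -0.2]
grip_width: 0.0639
gripper_force: 0.0
```

>>> step_arm(
  rows=[
    [0,0,0.02,0,0,0],
    [0,0,0.05,0,0,0],
    [0,0,0.1,0,0,0],
    [0,0,0.16,0,0,0],
    [0,0,0.22,0,0,0],
  ],
)

```text
clock: 31.58
tcp_pos: [0.6145, 0.0261, 0.1981]
orientation: [-2.471, -1.94, 0.002]
contact_force: [0.5, 0.1, 0.7]
grip_width: 0.0638
gripper_force: 0.0
```

>>> step_arm(
  rows=[
    [-0.02,-0.06,0,0,0,0],
    [-0.06,-0.12,0,0,0,0],
    [-0.1,-0.17,0,0,0,0],
    [-0.14,-0.22,0,0,0,0],
    [-0.18,-0.27,0,0,0,0],
  ],
)

```text
clock: 32.0
tcp_pos: [0.5057, -0.1371, 0.1972]
orientation: [2.47, 1.94, 0.001]
contact_force: [-0.0, -0.5, -0.1]
grip_width: 0.0644
gripper_force: 0.0
```

>>> step_arm(
  rows=[
    [-0.03,-0.05,0,0,0,0],
    [-0.06,-0.1,0,0,0,0],
    [-0.06,-0.1,0,0,0,0],
    [-0.06,-0.1,0,0,0,0],
    [-0.06,-0.1,0,0,0,0],
  ],
)

```text
clock: 32.42
tcp_pos: [0.4716, -0.1952, 0.1969]
orientation: [2.47, 1.941, 0.002]
contact_force: [0.2, 1.0, -0.2]
grip_width: 0.0643
gripper_force: 0.0
```

```bash
python3 - <<'E'
from h import *
I={n:eyes.grab_frame(n)[:,:,::-1] for n in C}
mosaic(I,[("side",366,182,20),("side",340,180,60),("top",303,163,20),("top",300,180,60),("top",133,201,25),("side",300,107,25),("top",320,200,60),("top",180,200,60)],"pics/m10.png")
E
```

```text
(no output)
```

View pics/m10.png

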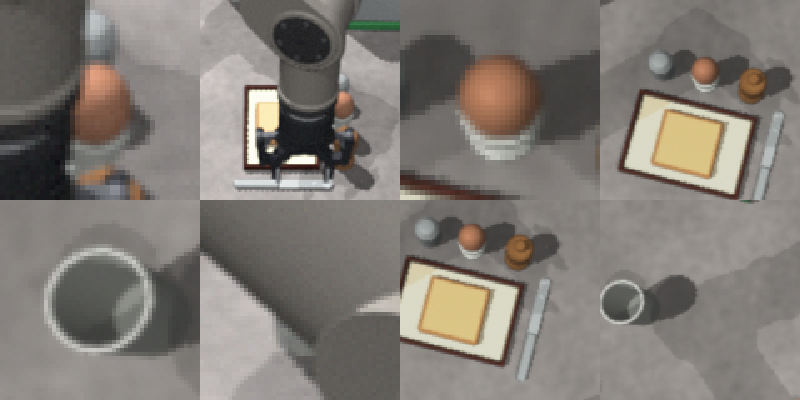

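The egg stands upright in the cup at top (303,161). Salt, pepper and knife are in place, and the drinking cup is unmoved at top (133,200). I'm handing in.

```bash
python3 -c "
from bench import r
print(r.hand_in())"
```

```text
the job is handed in; nothing more can be done
None
```

The breakfast place is laid as asked and handed in at about 32 s: salt, egg cup, pepper and knife are within about 2 mm of target in the camera images, the egg went in last and stands upright, and the drinking cup hasn't moved.

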